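# Restock the battery-service tool tray

## Robot

A 6-joint arm with a two-finger parallel gripper is mounted at the origin on the work surface; the furniture and walls round the work are solid. World frame = base frame: x ahead of the robot, y to its left, z up, the work surface at z = 0. Lengths are in mm, angles in rad, forces in N, time in s.
With the tool pointing down it reaches from about 350 to 975 mm from the base axis. Payload 7.1 kg.
Tool frame: the origin (TCP) lies midway between the tips of the shut fingers; the grasp point (between the pads) lies pinch_z behind it (pinch_z is the distance from the TCP to the grasp point, in mm); z points along the fingers, y is the line along which they close (so a half turn about z gives the same grasp; the last joint's range is limited). The gripper opens to 88 mm and grips with 3 to 60 N. Pads are 20 mm wide; open, the fingers measure 115 mm over their backs; the gripper's body (75 mm by 178 mm) begins 61 mm behind the grasp point.
Start: joints at [-1.351, 0.423, 1.63, -0, 1.089, -0.019], TCP at [147.855, -607.242, 186.775] pointing down, gripper open.
Joint ranges: [-3, 3], [-0.9, 2.11], [0.09, 2.58], [-1.31, 4.45], [0.11, 2.69], [-2.54, 2.54]. Speed limits (rad/s): [2.39, 2.39, 3.01, 3.14, 3.14, 3.14].

## Interface

Orientations are given as a rotation vector (axis times angle).
In Python, from workcell import get_obs, get_image, close_job, pinch_z gives the robot as it stands.
- The arm moves only by the tool jog_arm, never from a script. Its argument "commands" is a list of rows, each a list of 3 entries, a list of its own where there are three numbers: the gripper command: -1 is shut, 1 is fully open, values between are in proportion, then the shift along the tool's x, y, z as a fraction of full scale, then the turn, a rotation vector about the tool's x, y, z as a fraction of full scale. In form: [[gripper, [tx, ty, tz], [rx, ry, rz]], ...]. A call has 1 to 10 rows; each row shifts and turns the commanded pose from where the row before left it, along the tool's axes as they then stand; what a row does not reach is not made up. Full scale, the value 1, is 0.1 m for a shift and 45 degrees for a turn. A row lasts 1/10 s, in which the tool goes at most 50 mm and 8.59 degrees, less where a joint would pass 70% of its speed; a pose out of reach is approached as far as the arm can. A call with a number of a shift or a turn outside -1 to 1 is refused whole. A call with a gripper value outside its range is refused whole. The fingers move at their own pace and stop on an object; the grip force is fixed at half the most. Time passes only in rows, so rows that do not move let the fingers close. It gives the time, the measured TCP pose, the force, the opening and the grip force at its end, in the units of the state.
- get_obs(): the state, without advancing time (a new reading comes with each control period).
- get_image(name): name is "side" or "top"; returns a dict with "image" (480x640x3 uint8, blue, green, red), "z_map" (480x640 float32, mm along the optical axis (not along the pixel's ray), 0 where there is no reading), "intrinsics" (3x3 intrinsics, pixels), "k1" (the pictures are not rectified: a ray, as slopes to the right and down, at radius r is drawn at 1 + k1 r^2 times it, then the intrinsics apply), "eye" and "orientation" of the camera in the world. Camera axes: x right, y down, z forward; pixel columns grow to the right and rows downward; lengths in mm; the calibration is good to about 2 mm. A picture is of the moment at which its call begins.
- close_job(): hands the job in; it is judged then, once.
The state is a dict: "t": time; "qpos": joint angles; "qvel": joint speeds; "joint_torque": joint torques, N m; "ee_pos": TCP position; "orientation": TCP orientation; "ft_force": force on the tool from outside, world axes, zero at the start; "moment": the same for the moment, N m; "width": finger opening in mm; "grasp_force": force on a finger pad.
Only numpy, scipy, OpenCV 4.12 (cv2) and the standard library are available. Lean on these libraries where they do the work, as an engineer would, in place of code of your own. Each camera call takes 0.05 s, during which the arm holds its last target. There are 200 camera calls.

## Task

The battery-service kit is going out: put the two spanners, the short tweezers and the screwdriver back into the foam-lined tray, each lying flat on the floor of the cut-out made for it. The long tweezers and the red tester are not part of this kit: leave them where they lie.

Things in the scene. Friction and masses are not known exactly. Their poses are not given: they have to be found in the camera images.
- spanner_large_mid (a point): The larger of two bright steel combination spanners: 124 mm long, 22 mm across the jaw end, 6 mm thick, shank 7 mm wide. Lies flat on the table. The point is the middle of its length, width and height; y runs along it, z up. +y points to the open jaw. Grasp across the shank at the middle.
- spanner_small_mid (a point): The smaller steel combination spanner: 109 mm long, 18 mm across the jaw end, 6 mm thick, shank 6 mm wide. Lies flat on the table. The point is the middle of its length, width and height; y runs along it, z up. +y points to the open jaw. Grasp across the shank at the middle.
- tweezers_short_mid (a point): The shorter of two black tweezers: 115 mm long, 10 mm wide, 12 mm high, stiff. Lies flat on the table. The point is the middle of its length, width and height; y runs along it, z up. -y points to the tips. Grasp across the width at the middle.
- screwdriver_mid (a point): Black flat screwdriver, 149 mm long: handle 21 mm thick and 86 mm long (from 11 mm on the -y side of the point to its end at +y), thin blade to -y. Lies flat on the table. The point is the middle of its length, width and height; y runs along it, z up. Grasp across the handle, 12 mm from the point towards +y: that spot comes over the finger channel when the tool lies in its pocket.
- tweezers_long_mid (a point): Look-alike, stays: the longer black tweezers, 132 mm long, 10 mm wide, 12 mm high; too long for the tweezers pocket. Lies flat on the table. The point is the middle of its length, width and height; y runs along it, z up. 
- neon_tester_mid (a point): Look-alike, stays: red mains tester like a short screwdriver, 91 mm long, 18 mm thick. Lies flat on the table. The point is the middle of its length, width and height; y runs along it, z up. 
- bay_spanner_large_floor (a point): One of 4 foam modules, 62 x 200 mm, side by side in a steel tray (rim 27 mm). Longer dumb-bell pocket 138 mm, ends 36, waist 23 wide: larger spanner, either way round. Point: pocket centre on its floor, where the tool's middle belongs; y along pocket, z up. Floor 14 mm, foam top 24 mm above the table. Finger channel 46 mm long (y) at the point, floor 10 mm up, crosses all modules and the rim.
- bay_spanner_small_floor (a point): One of 4 foam modules, 62 x 200 mm, side by side in a steel tray (rim 27 mm). Shorter dumb-bell pocket 123 mm, ends 31, waist 23 wide: smaller spanner, either way round. Point: pocket centre on its floor, where the tool's middle belongs; y along pocket, z up. Floor 14 mm, foam top 24 mm above the table. Finger channel 46 mm long (y) at the point, floor 10 mm up, crosses all modules and the rim.
- bay_tweezers_floor (a point): One of 4 foam modules, 62 x 200 mm, side by side in a steel tray (rim 27 mm). Straight slot, 129 x 24 mm: short tweezers, either way round. Point: pocket centre on its floor, where the tool's middle belongs; y along pocket, z up. Floor 14 mm, foam top 24 mm above the table. Finger channel 46 mm long (y) at the point, floor 10 mm up, crosses all modules and the rim.
- bay_screwdriver_floor (a point): One of 4 foam modules, 62 x 200 mm, side by side in a steel tray (rim 27 mm). Key-shaped pocket, 164 mm: handle part 35 wide to +y, blade part 20 wide to -y, beginning 18 mm from the point. Point: pocket centre on its floor, where the tool's middle belongs; y along pocket, z up. Floor and finger channel 10 mm, foam top 24 mm above the table. Channel 46 mm long (y), centred 12 mm to +y.
Mind the look-alikes: they are no part of the job. What is shaped like the part that bears tweezers_short_mid but purple or turquoise is not meant.

How it is judged (in metres and radians):
At the end, for the whole second after the job is handed in: Each of the four tools lies still, flat and released on the floor of its own pocket (middle within 11 mm of the pocket's centre, at most 3 mm above its resting height, turned less than 0.25 rad); the long tweezers and the red tester are within 30 mm of where they lay (x of spanner_large_mid in the frame of bay_spanner_large_floor between -0.011 and 0.011 m and y of spanner_large_mid in the frame of bay_spanner_large_floor between -0.011 and 0.011 m and z of spanner_large_mid in the frame of bay_spanner_large_floor between -0.001 and 0.006 m and angle between the y axis of spanner_large_mid and the y axis of bay_spanner_large_floor, either way round below 0.25 rad and angle between each of spanner_large_mid, spanner_small_mid, tweezers_short_mid, screwdriver_mid's own z axis and vertical below 0.1 rad and linear speed of each of spanner_large, spanner_small, tweezers_short, screwdriver below 0.02 m/s and x of spanner_small_mid in the frame of bay_spanner_small_floor between -0.011 and 0.011 m and y of spanner_small_mid in the frame of bay_spanner_small_floor between -0.011 and 0.011 m and z of spanner_small_mid in the frame of bay_spanner_small_floor between -0.001 and 0.006 m and angle between the y axis of spanner_small_mid and the y axis of bay_spanner_small_floor, either way round below 0.25 rad and x of tweezers_short_mid in the frame of bay_tweezers_floor between -0.011 and 0.011 m and y of tweezers_short_mid in the frame of bay_tweezers_floor between -0.011 and 0.011 m and z of tweezers_short_mid in the frame of bay_tweezers_floor between 0.002 and 0.009 m and angle between the y axis of tweezers_short_mid and the y axis of bay_tweezers_floor, either way round below 0.25 rad and x of screwdriver_mid in the frame of bay_screwdriver_floor between -0.011 and 0.011 m and y of screwdriver_mid in the frame of bay_screwdriver_floor between -0.011 and 0.011 m and z of screwdriver_mid in the frame of bay_screwdriver_floor between 0.0065 and 0.0135 m and angle between the y axis of screwdriver_mid and the y axis of bay_screwdriver_floor, either way round below 0.25 rad and distance of each of tweezers_long_mid, neon_tester_mid from where it was at the start of the episode below 0.03 m); the robot touches nothing.
It also fails if it takes over 120 s, if anything falls off the work surface, if the arm or the gripper's body presses on something with over 40 N, if the wrist force passes 120 N, or if a joint passes its speed limit or range.

## Working session

There is one attempt and no reset: what is moved stays moved. The work goes in short steps, Python scripts to look and compute and a tool call to move; the robot and the scene stay as the last step left them, time stands still between calls to the robot, and variables do not carry over. Pictures are saved under pics/ and viewed, at most 14 in all, crops included, and the job is handed in when it is done.

Besides the shell and the picture viewer there is one more tool, called after "Call:" as name(argument=value, ...), one argument or row to a line, values as JSON. jog_arm: Moves the arm, as the interface text tells. Its arguments: {"type":"object","properties":{"commands":{"type":"array","items":{"type":"array"}}},"required":["commands"]}

```bash
mkdir -p pics; cat > h.py <<'E'
import numpy as np, cv2
from scipy.spatial.transform import Rotation as R
from workcell import get_obs, get_image, close_job, pinch_z
def cam(name):
    d=get_image(name); return d
def rot(d):
    o=np.array(d["orientation"],float)
    return o if o.shape==(3,3) else R.from_rotvec(o).as_matrix()
def rays(d,px):
    K=np.array(d["intrinsics"]); px=np.atleast_2d(np.array(px,float))
    dd=(px-[K[0,2],K[1,2]])/[K[0,0],K[1,1]]; u=dd.copy()
    for _ in range(20): u=dd/(1+d["k1"]*(u**2).sum(1,keepdims=True))
    return np.c_[u,np.ones(len(u))]
def plane(d,px,z):
    r=rays(d,px)@rot(d).T; e=np.array(d["eye"],float)
    return e+r*((z-e[2])/r[:,2])[:,None]
def cloud(d):
    h,w=d["z_map"].shape; v,u=np.mgrid[:h,:w]
    r=rays(d,np.c_[u.ravel(),v.ravel()])*d["z_map"].reshape(-1,1)
    return (r@rot(d).T+np.array(d["eye"],float)).reshape(h,w,3)
E
python3 - <<'E'
from h import *
for n in("top","side"):
    d=cam(n); cv2.imwrite(f"pics/{n}0.png",d["image"]); np.save(f"{n}0.npy",d,allow_pickle=True)
    print(n,d["eye"],d["orientation"],d["intrinsics"],d["k1"],plane(d,[[0,0],[639,0],[0,479],[639,479]],0).round())
o=get_obs();print(o,pinch_z)
E
```

```text
top [ 181.4070151    62.91800298 1140.53497325] [-2.11722311  2.07096068 -0.23318046] [[454.15075878   0.         317.42851031]
 [  0.         454.15075878 238.6184076 ]
 [  0.           0.           1.        ]] -0.026000624092472793 [[1174. 1058.    0.]
 [1206. -870.    0.]
 [-145.  810.    0.]
 [-108. -684.    0.]]
side [ 372.30435714 -829.08430972  466.59488638] [-2.01309829  0.068292   -0.04008599] [[466.66430397   0.         321.10417255]
 [  0.         466.66430397 244.27090146]
 [  0.           0.           1.        ]] -0.12044881019056926 [[ 3416. -6083.     0.]
 [-3465. -5848.     0.]
 [    9.  -476.     0.]
 [  771.  -527.     0.]]
{'t': 0.1, 'qpos': array([-1.35101354e+00,  4.23752313e-01,  1.63059045e+00, -1.24619213e-05,
        1.08862634e+00, -1.89707789e-02]), 'qvel': array([-0.0007504 , -0.00221068, -0.00362081,  0.00022383, -0.00120836,
        0.00060239]), 'joint_torque': array([-4.32059278e-04, -5.45616210e+01, -2.74323589e+01,  6.45234645e-02,
        1.88484555e-02, -3.70987584e-05]), 'ee_pos': array([ 147.72661743, -606.72540828,  186.09612133]), 'orientation': array([-3.11787433e+00, -3.73989158e-01,  2.33874238e-04]), 'ft_force': array([ 0.15992644,  0.290674  , -0.03805736]), 'moment': array([-0.01963399, -0.01135079, -0.01312126]), 'grasp_force': 0.0, 'width': 87.57300724890497} 18.700000000000003
```

View pics/top0.png

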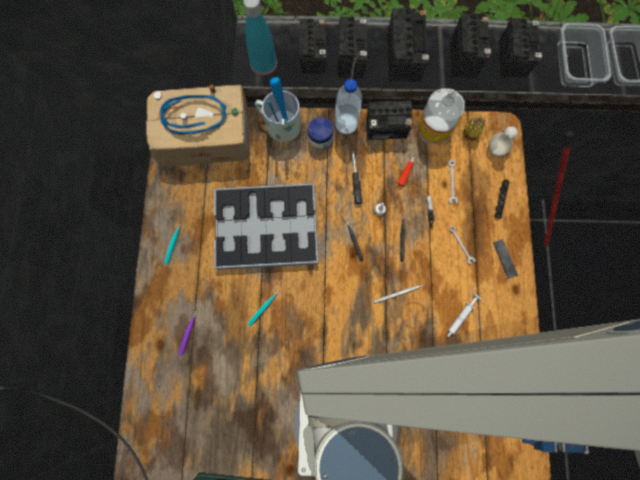

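View pics/side0.png

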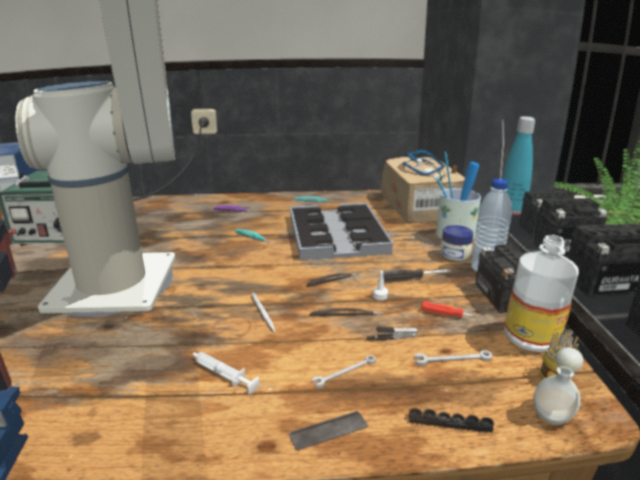

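```bash
python3 - <<'E'
from h import *
d=np.load("top0.npy",allow_pickle=True).item(); im=d["image"]
a=cv2.resize(im[178:275,208:325],None,fx=5,fy=5,interpolation=cv2.INTER_CUBIC)
b=cv2.resize(im[145:275,335:485],None,fx=5,fy=4.6,interpolation=cv2.INTER_CUBIC)
cv2.imwrite("pics/tray.png",a);cv2.imwrite("pics/tools.png",b)
s=np.load("side0.npy",allow_pickle=True).item()
cv2.imwrite("pics/side_t.png",cv2.resize(s["image"][195:390,280:500],None,fx=3.6,fy=3,interpolation=cv2.INTER_CUBIC))
c=cloud(d); c2=cloud(s)
for n,p in dict(sp1=(452,182),sp2=(462,245),tw1=(355,241),tw2=(403,240),sd=(357,190),foam=(265,205),rim=(265,267),tbl=(340,280)).items(): print(n,c[p[1],p[0]].round(1))
E
```

```text
sp1 [ 612.4 -276.6    0.8]
sp2 [ 440.9 -294.1    2.1]
tw1 [442.9 -18.4  13.8]
tw2 [ 448.8 -141.1   11.1]
sd [578.3 -22.8  18.4]
foam [531.1 214.4  23. ]
rim [373.9 209.7  -3.4]
tbl [3.442e+02 1.810e+01 2.000e-01]
```

View pics/tray.png

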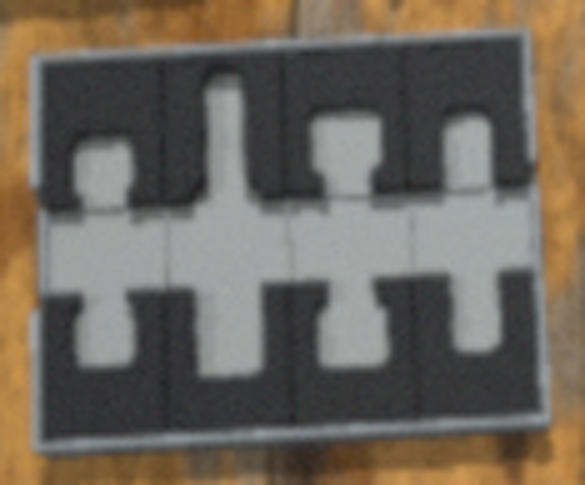

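View pics/tools.png

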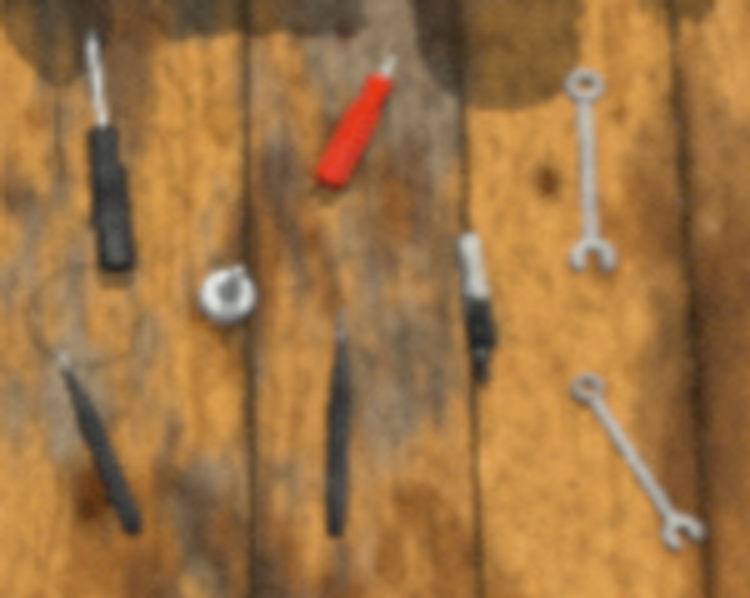

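View pics/side_t.png

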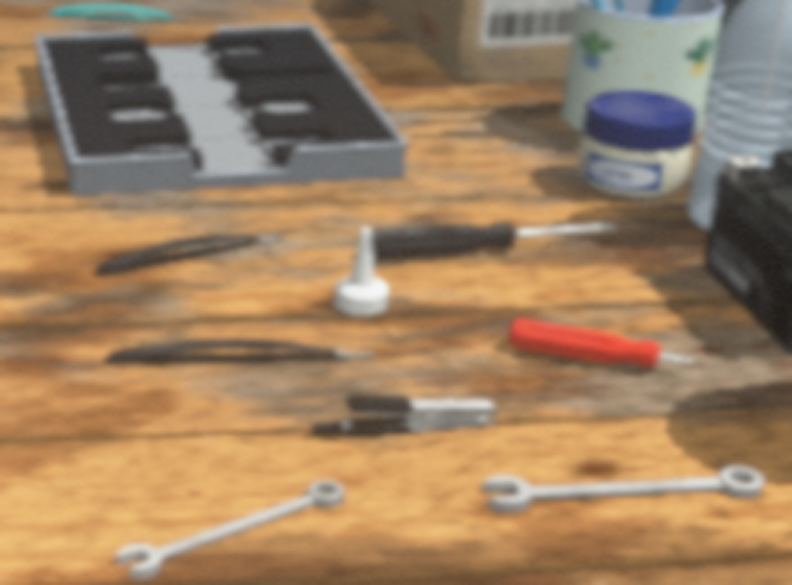

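The tray crop shows the bays left to right at full-picture pixels: small spanner (229,228), screwdriver (254,225), large spanner (279,226) and tweezers (303,225). The screwdriver bay's blade end points up.

Candidates:
- **Tweezers:** the pair at (355,241) is about 41 px long and the pair at (403,240) about 48 px. The left one is the short one, as it fits 115 mm.
- **Spanners:** (452,182) is the larger and (462,245) the smaller.
- **Screwdriver:** black at (356,180). The red tester at (406,172) stays.
- **Pens:** the purple and turquoise ones on the left are not meant.

The crops confirm this; the masks will check the lengths.

```bash
cat > meas.py <<'E'
from h import *
d=np.load("top0.npy",allow_pickle=True).item(); im=d["image"]
hsv=cv2.cvtColor(im,cv2.COLOR_BGR2HSV); S,V=hsv[...,1],hsv[...,2]
def rect(mask,box,z,name):
    x0,y0,x1,y1=box; m=np.zeros(mask.shape,np.uint8); m[y0:y1,x0:x1]=mask[y0:y1,x0:x1]
    m=cv2.resize(m*255,None,fx=4,fy=4,interpolation=cv2.INTER_LINEAR); m=(m>127).astype(np.uint8)
    c=max(cv2.findContours(m,0,2)[0],key=cv2.contourArea)
    p=plane(d,(c[:,0]+.5)/4-.5,z)[:,:2].astype(np.float32)
    r=cv2.minAreaRect(p); b=cv2.boxPoints(r); e=[b[1]-b[0],b[2]-b[1]]; l=max(e,key=np.linalg.norm)
    a=np.arctan2(l[1],l[0]); a=(a+np.pi/2)%np.pi-np.pi/2
    print(name,"c",np.round(r[0],1),"size",np.round(sorted(r[1]),1),"axis ang from x",round(float(a),3)); return r
br=((S<75)&(V>110)).astype(np.uint8); dk=((V<85)&(S<130)).astype(np.uint8)
rect(br,(440,155,465,208),3,"sp_up"); rect(br,(445,222,480,268),3,"sp_dn")
rect(dk|br,(345,217,365,264),6,"tw_l"); rect(dk|br,(396,208,410,264),6,"tw_r")
rect(dk|br,(348,150,366,206),10.5,"sd"); rect(dk,(348,150,366,206),10.5,"sd_handle")
rect(dk,(210,182,320,272),24,"foam")
o=get_obs(); M=R.from_rotvec(o["orientation"]).as_matrix(); print("tool",M.round(3).tolist(),o["qpos"].round(3))
E
python3 meas.py
```

```text
sp_up c [ 613.6 -277.2] size [ 23.3 123.6] axis ang from x -0.02
sp_dn c [ 441.4 -291.3] size [ 22.7 108.1] axis ang from x 0.539
tw_l c [446.5 -16.2] size [ 13.4 111.8] axis ang from x 0.342
tw_r c [ 445.1 -140.6] size [ 9.7 96.9] axis ang from x -0.021
sd c [618.7 -18.4] size [ 20.8 154.9] axis ang from x 0.097
sd_handle c [585.8 -22.4] size [19.2 88.5] axis ang from x 0.11
foam c [537.1 215.4] size [ 83.8 253.6] axis ang from x -1.493
tool [[0.972, 0.236, -0.0], [0.236, -0.972, 0.001], [0.0, -0.001, -1.0]] [-1.351  0.424  1.631 -0.     1.089 -0.019]
```

```bash
cat > tray.py <<'E'
from h import *
d=np.load("top0.npy",allow_pickle=True).item(); im=d["image"]
V=cv2.cvtColor(im,cv2.COLOR_BGR2HSV)[...,2]
m=np.zeros(V.shape,np.uint8); m[182:272,210:320]=(V<85)[182:272,210:320]
m=(cv2.resize(m*255,None,fx=4,fy=4)>127).astype(np.uint8)
cs=[c for c in cv2.findContours(m,0,2)[0] if cv2.contourArea(c)>1500]
print([cv2.boundingRect(c) for c in cs])
P=[plane(d,(c[:,0]+.5)/4-.5,24)[:,:2] for c in cs]
r=cv2.minAreaRect(np.vstack(P).astype(np.float32)); print(r)
b=cv2.boxPoints(r); l=max([b[1]-b[0],b[2]-b[1]],key=np.linalg.norm); l/=np.linalg.norm(l); l*=np.sign(-l[1])
X=l; Y=np.array([-X[1],X[0]]); Y=-Y if Y[0]>0 else Y   # Y to robot (handle side), X to world -y
print("X",X,"Y",Y)
# rectified view, 1 px = 0.5 mm, of the foam top
c0=np.array(r[0]); K=np.array(d["intrinsics"]); Rm=rot(d); e=np.array(d["eye"])
u,v=np.meshgrid(np.arange(-140,140,.5),np.arange(-115,115,.5))
w=c0+u[...,None]*X+v[...,None]*Y; w=np.dstack([w,np.full(u.shape,24.)])
q=(w-e)@Rm; q=q[...,:2]/q[...,2:]; q=q*(1+d["k1"]*(q**2).sum(-1,keepdims=True)); q=q*K[0,0]+K[:2,2]
t=cv2.remap(V,q[...,0].astype(np.float32),q[...,1].astype(np.float32),cv2.INTER_CUBIC)
br=t>115
for k in range(4):
    xc=-93+62*k
    col=br[:,int((xc+140)*2)]; a=np.flatnonzero(col[30:-30])+30
    dark=br[:,int((xc+140+24)*2)]; ch=np.flatnonzero(dark[40:-40])+40
    row=[]
    for yy in (-48,-35,35,48):
        rr=np.flatnonzero(br[int((yy+115)*2),int((xc-26+140)*2):int((xc+26+140)*2)])
        row.append((rr.min()/2-26,rr.max()/2-26) if len(rr) else None)
    print(k,"pocket y",a.min()/2-115,a.max()/2-115,"channel",ch.min()/2-115,ch.max()/2-115,"x spans",row)
E
python3 tray.py
```

```text
[(980, 1060, 164, 28), (864, 928, 400, 136), (864, 744, 396, 140)]
((468.037353515625, 210.11904907226562), (222.33444213867188, 253.6707000732422), 4.399777412414551)
X [ 0.07671516 -0.997053  ] Y [-0.997053   -0.07671516]
0 pocket y -62.5 93.5 channel -24.0 93.5 x spans [(np.float64(-15.5), np.float64(13.5)), (np.float64(-11.0), np.float64(10.0)), (np.float64(-15.0), np.float64(13.0)), (np.float64(-13.5), np.float64(12.0))]
1 pocket y -91.5 93.5 channel -23.5 93.5 x spans [(np.float64(-8.5), np.float64(8.5)), (np.float64(-9.0), np.float64(10.0)), (np.float64(-16.5), np.float64(16.0)), (np.float64(-15.5), np.float64(15.5))]
2 pocket y -71.5 93.5 channel -22.5 93.5 x spans [(np.float64(-17.0), np.float64(17.0)), (np.float64(-10.5), np.float64(11.0)), (np.float64(-16.5), np.float64(16.5)), (np.float64(-16.5), np.float64(17.0))]
3 pocket y -67.5 99.5 channel -24.0 93.5 x spans [(np.float64(-11.5), np.float64(11.5)), (np.float64(-11.5), np.float64(11.5)), (np.float64(-10.0), np.float64(12.5)), (np.float64(-11.0), np.float64(12.0))]
```

```bash
cat >> tray.py <<'E'
print("near")
for k in range(4):
    for dx in (0,):
        col=t[:,int((-93+62*k+140+dx)*2)]; dk=t[:,int((-93+62*k+140+22)*2)]
        f=lambda c,a,b:[float(round(i/2-115,1)) for i in np.flatnonzero(np.diff((c>115).astype(int))) if a<i/2-115<b]
        print(k,f(col,-115,115),"off",f(dk,-115,115))
cv2.imwrite("pics/rect.png",t)
E
python3 tray.py | sed -n '/near/,$p'
```

```text
near
0 [-112.0, -63.0, 52.0, 89.5, 93.5, 100.0] off [-112.0, -24.5, 13.0, 89.5, 93.5, 100.0, 104.5, 106.5, 108.5, 110.0]
1 [-112.5, -92.0, 60.5, 89.5, 93.5, 110.0] off [-112.0, -24.0, 13.5, 89.0, 93.5]
2 [-112.5, -72.0, 59.0, 88.5, 93.5, 112.0] off [-112.5, -23.0, 14.0, 89.5, 93.5, 99.5]
3 [-112.0, -68.0, 55.0, 89.5, 93.5, 98.5] off [-112.0, -24.5, 13.0, 89.0, 93.5, 110.5]
```

View pics/rect.png

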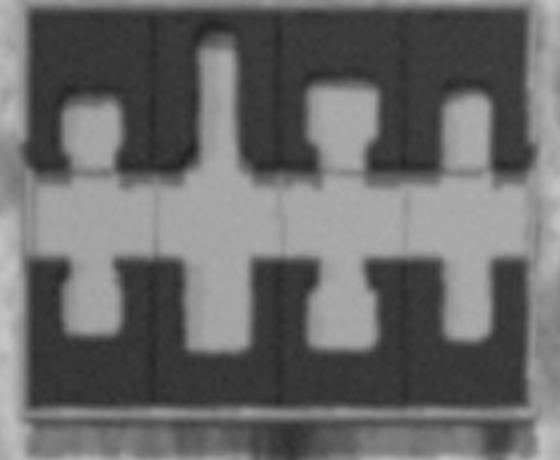

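The rectified tray is foam 62 × 200 mm per module, which fits. The pocket centres agree laterally, and the channel line lies about 10 mm to the far side of the mask centre.

```bash
cat > plan.py <<'E'
import sys
from h import *
o=get_obs(); M=R.from_rotvec(o["orientation"]).as_matrix(); p=o["ee_pos"]
x,y,z,a=map(float,sys.argv[1:5])
T=np.array([[np.cos(a),np.sin(a),0],[np.sin(a),-np.cos(a),0],[0,0,-1]])
rv=R.from_matrix(M.T@T).as_rotvec()/(np.pi/4)
s=T.T@(np.array([x,y,z])-p)/100
n=max(1,int(np.ceil(max(np.abs(s).max()/.45,np.abs(rv).max()/.17))))
print("t",round(o["t"],2),"at",p.round(1),"turn",rv.round(3),"shift",s.round(3),"rows",n,"each",(rv/n).round(3),(s/n).round(3),"w",round(o["width"],1))
E
python3 plan.py 613.6 -277.2 80 -0.02
```

```text
t 0.1 at [ 147.7 -606.7  186.1] turn [-0.002  0.     0.329] shift [ 4.592 -3.388  1.061] rows 11 each [-0.    0.    0.03] [ 0.417 -0.308  0.096] w 87.6
```

Call:
jog_arm(
  commands=[
    [0,[0,0,0],[0,0,0.165]],
    [0,[0,0,0],[0,0,0.164]],
    [0,[0.4,-0.3,0.1],[0,0,0]],
    [0,[0.42,-0.31,0.1],[0,0,0]],
    [0,[0.42,-0.31,0.1],[0,0,0]],
    [0,[0.42,-0.31,0.1],[0,0,0]],
    [0,[0.42,-0.31,0.1],[0,0,0]],
    [0,[0.42,-0.31,0.1],[0,0,0]],
    [0,[0.42,-0.31,0.1],[0,0,0]],
    [0,[0.42,-0.31,0.1],[0,0,0]],
  ],
)

```text
t: 1.1
ee_pos: [469.4, -378.4, 110.5]
orientation: [-3.141, 0.031, 0.001]
ft_force: [0.0, -1.0, -0.2]
width: 43.9
grasp_force: 0.0
```

Call:
jog_arm(
  commands=[
    [0,[0.42,-0.31,0.1],[0,0,0]],
    [0,[0.42,-0.31,0.1],[0,0,0]],
    [0,[0.4,-0.3,0.06],[0,0,0]],
    [0,[0,0,0],[0,0,0]],
    [0,[0,0,0],[0,0,0]],
  ],
)

```text
t: 1.6
ee_pos: [588.7, -293.0, 85.5]
orientation: [-3.141, 0.027, 0.002]
ft_force: [-0.1, -0.4, 0.1]
width: 44.3
grasp_force: 0.0
```

```bash
python3 plan.py 613.6 -277.2 3 -0.02
```

```text
t 1.6 at [ 588.7 -293.    85.5] turn [-0.001  0.002  0.004] shift [ 0.246 -0.163  0.825] rows 2 each [-0.     0.001  0.002] [ 0.123 -0.081  0.413] w 44.3
```

Call:
jog_arm(
  commands=[
    [0,[0.246,-0.163,0.2],[0,0,0]],
    [0,[0,0,0.25],[0,0,0]],
    [0,[0,0,0.2],[0,0,0]],
    [0,[0,0,0.1],[0,0,0]],
    [0,[0,0,0.075],[0,0,0]],
    [0,[0,0,0],[0,0,0]],
    [0,[0,0,0],[0,0,0]],
  ],
)

```text
t: 2.3
ee_pos: [613.7, -279.0, 4.7]
orientation: [3.141, -0.032, 0.001]
ft_force: [-0.5, 0.6, -0.2]
width: 44.0
grasp_force: 0.0
```

Call:
jog_arm(
  commands=[
    [-1,[0,0,0],[0,0,0]],
    [-1,[0,0,0],[0,0,0]],
    [-1,[0,0,0],[0,0,0]],
    [-1,[0,0,0],[0,0,0]],
    [-1,[0,0,0],[0,0,0]],
    [-1,[0,0,0],[0,0,0]],
    [-1,[0,0,0],[0,0,0]],
  ],
)

```text
t: 3.0
ee_pos: [613.5, -278.3, 3.8]
orientation: [-3.141, 0.031, 0.0]
ft_force: [-0.0, -0.4, -0.4]
width: 0.4
grasp_force: 0.0
```

Call:
jog_arm(
  commands=[
    [0,[0,0,0],[0,0,0]],
    [0,[0,0,0],[0,0,0]],
    [0,[0,0,0],[0,0,0]],
    [0,[0,0,0],[0,0,0]],
    [0,[0,0,0],[0,0,0]],
  ],
)

```text
t: 3.5
ee_pos: [613.5, -278.4, 3.8]
orientation: [-3.141, 0.031, 0.0]
ft_force: [1.0, -0.3, -0.5]
width: 36.6
grasp_force: 0.0
```

```bash
python3 - <<'E'
from h import *
d=cam("side"); s=cv2.resize(d["image"][280:400,380:540],None,fx=5,fy=5,interpolation=cv2.INTER_CUBIC); cv2.imwrite("pics/s1.png",s)
print(get_obs()["ee_pos"],get_obs()["width"])
E
```

```text
[ 613.54542642 -278.3569784     3.85051151] 40.871382698414145
```

View pics/s1.png

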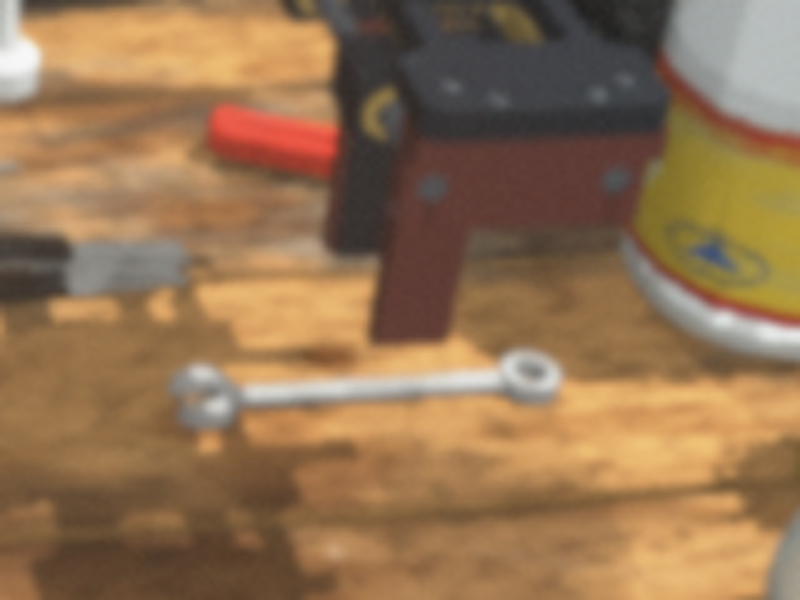

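The crop shows the near finger's foot at about (462,348) full-picture, clearly behind the shank at (455,358). So the grasp point was off sideways, and I'll check by casting rays.

```bash
python3 - <<'E'
from h import *
s=cam("side"); d=cam("top")
print("side shank",plane(s,[[455,358],[462,348],[425.5,359],[486,355]],3).round(1))
c=cloud(s); print("finger depth pts",c[346,462].round(1),c[340,462].round(1),c[335,450].round(1),"shank",c[358,455].round(1))
cv2.imwrite("pics/t1.png",cv2.resize(d["image"][140:275,400:520],None,fx=5,fy=4.4,interpolation=cv2.INTER_CUBIC))
o=get_obs();print(o["ee_pos"],o["qpos"],R.from_rotvec(o["orientation"]).as_matrix().round(3).tolist())
E
```

```text
side shank [[ 615.5 -278.8    3. ]
 [ 634.7 -255.5    3. ]
 [ 569.  -276.8    3. ]
 [ 666.9 -276.5    3. ]]
finger depth pts [ 611.1 -306.    47.5] [ 609.4 -306.2   58.5] [ 627.  -217.5    1.2] shank [ 614.8 -280.5    4.5]
[ 613.52200992 -278.35076595    3.85635323] [-4.43590724e-01  7.19107879e-01  1.59983617e+00  1.47164741e-05
  8.22648964e-01  1.14685302e+00] [[1.0, -0.02, 0.0], [-0.02, -1.0, 0.0], [0.0, -0.0, -1.0]]
```

View pics/t1.png

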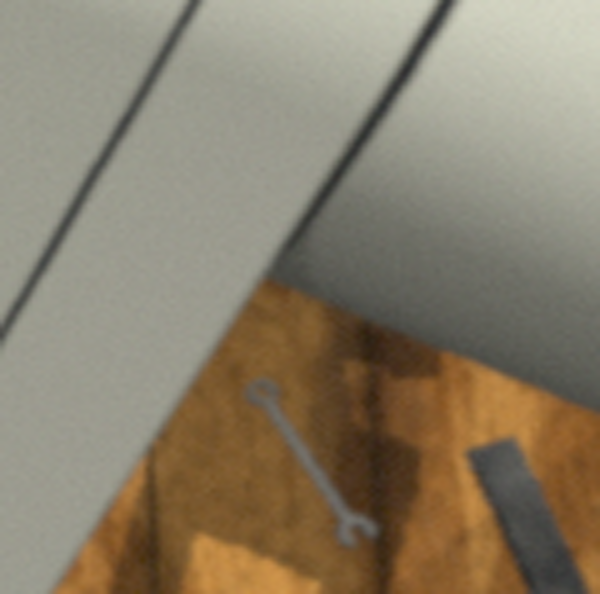

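The side depth map puts the finger foot at z ≈ 47 mm while the state says 4 mm, yet x and y agree with the spanner. Either the fingertips really are higher or the depth is wrong, so I'll probe down in small steps and watch the force.

Call:
jog_arm(
  commands=[
    [0,[0,0,0.02],[0,0,0]],
    [0,[0,0,0],[0,0,0]],
  ],
)

```text
t: 3.85
ee_pos: [613.3, -278.3, 1.5]
orientation: [-3.141, 0.031, 0.001]
ft_force: [0.6, -0.8, -0.2]
width: 43.9
grasp_force: 0.0
```

Call:
jog_arm(
  commands=[
    [0,[0,0,0.02],[0,0,0]],
    [0,[0,0,0],[0,0,0]],
  ],
)

```text
t: 4.05
ee_pos: [613.3, -278.2, -0.5]
orientation: [-3.141, 0.031, 0.001]
ft_force: [0.1, -0.3, -1.6]
width: 43.5
grasp_force: 0.0
```

Call:
jog_arm(
  commands=[
    [0,[0,0,0.02],[0,0,0]],
    [0,[0,0,0],[0,0,0]],
  ],
)

```text
t: 4.25
ee_pos: [613.3, -278.2, -2.5]
orientation: [-3.141, 0.031, 0.001]
ft_force: [0.3, 0.2, 0.4]
width: 43.7
grasp_force: 0.0
```

```bash
python3 - <<'E'
from h import *
s=cam("side"); c=cloud(s); o=get_obs(); print(o["ee_pos"],o["ft_force"],o["joint_torque"].round(1))
b=c[200:400,380:540].reshape(-1,3)
k=b[(abs(b[:,0]-613)<14)&(b[:,1]>-318)&(b[:,1]<-290)&(b[:,2]>12)]
print(len(k),np.percentile(k[:,2],[0,1,5,20]).round(1),k[:,1].mean())
for u in (458,462,466): print([tuple(c[v,u].round()) for v in range(338,362,3)])
E
```

```text
[ 613.38754399 -278.29448072   -2.34447599] [0.10267374 0.00842756 0.24318585] [ -0.  -64.6 -20.9   0.   -0.1  -0. ]
1810 [32.9 36.8 44.  73.8] -309.2758525695295
[(np.float64(602.0), np.float64(-308.0), np.float64(64.0)), (np.float64(603.0), np.float64(-308.0), np.float64(59.0)), (np.float64(604.0), np.float64(-308.0), np.float64(53.0)), (np.float64(604.0), np.float64(-308.0), np.float64(48.0)), (np.float64(605.0), np.float64(-307.0), np.float64(42.0)), (np.float64(606.0), np.float64(-308.0), np.float64(37.0)), (np.float64(621.0), np.float64(-277.0), np.float64(5.0)), (np.float64(620.0), np.float64(-280.0), np.float64(2.0))]
[(np.float64(606.0), np.float64(-312.0), np.float64(67.0)), (np.float64(610.0), np.float64(-306.0), np.float64(56.0)), (np.float64(610.0), np.float64(-308.0), np.float64(53.0)), (np.float64(611.0), np.float64(-308.0), np.float64(47.0)), (np.float64(611.0), np.float64(-309.0), np.float64(43.0)), (np.float64(612.0), np.float64(-307.0), np.float64(36.0)), (np.float64(627.0), np.float64(-278.0), np.float64(6.0)), (np.float64(626.0), np.float64(-280.0), np.float64(2.0))]
[(np.float64(613.0), np.float64(-310.0), np.float64(65.0)), (np.float64(615.0), np.float64(-308.0), np.float64(57.0)), (np.float64(616.0), np.float64(-308.0), np.float64(52.0)), (np.float64(616.0), np.float64(-308.0), np.float64(47.0)), (np.float64(619.0), np.float64(-305.0), np.float64(39.0)), (np.float64(618.0), np.float64(-308.0), np.float64(36.0)), (np.float64(633.0), np.float64(-278.0), np.float64(5.0)), (np.float64(634.0), np.float64(-279.0), np.float64(0.0))]
```

No contact even at z = −2.5. The fingertips really sit about 36 mm above the reported TCP. I'll use the image-based tip height, go down most of the way, then probe the table by force to calibrate it.

Call:
jog_arm(
  commands=[
    [0,[0,0,0.1],[0,0,0]],
    [0,[0,0,0.1],[0,0,0]],
    [0,[0,0,0.05],[0,0,0]],
    [0,[0,0,0],[0,0,0]],
  ],
)

```text
t: 4.7
ee_pos: [612.5, -277.9, -28.7]
orientation: [-3.14, 0.031, 0.004]
ft_force: [0.1, -0.7, 0.3]
width: 43.9
grasp_force: 0.0
```

```bash
python3 - <<'E'
from h import *
s=cam("side"); c=cloud(s); o=get_obs(); print(o["ee_pos"],o["ft_force"])
for u in (458,462): print([tuple(int(q) for q in c[v,u]) for v in range(346,376,2)])
cv2.imwrite("pics/s2.png",cv2.resize(s["image"][290:390,390:520],None,fx=5,fy=5,interpolation=cv2.INTER_CUBIC))
E
```

```text
[ 612.96256919 -278.08472258  -28.09728533] [-0.45246995  0.14806599  0.90280786]
[(582, -357, 88), (603, -310, 47), (604, -309, 43), (604, -310, 40), (606, -306, 33), (606, -307, 30), (607, -306, 26), (607, -308, 24), (608, -307, 19), (609, -307, 15), (610, -306, 10), (613, -300, 1), (612, -303, 0), (611, -308, 0), (610, -310, -1)]
[(588, -355, 86), (609, -310, 47), (610, -309, 43), (611, -308, 38), (612, -308, 34), (613, -307, 30), (613, -307, 26), (613, -309, 23), (614, -307, 18), (615, -307, 14), (616, -306, 10), (619, -300, 1), (618, -304, 0), (617, -308, 0), (615, -313, 1)]
```

View pics/s2.png

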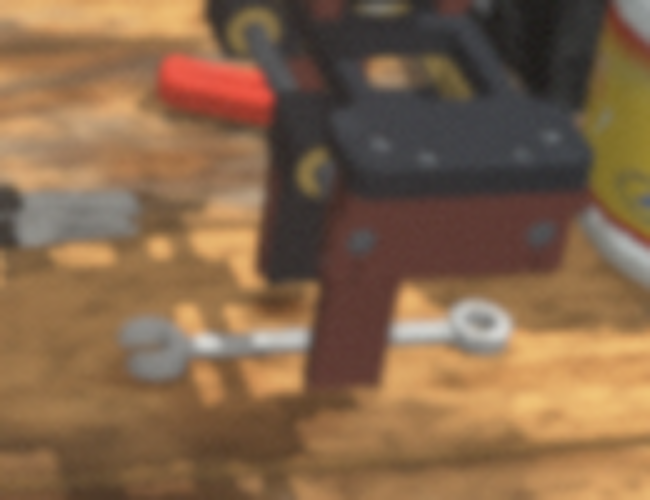

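The fingers now straddle the shank, with their tips at z ≈ 8–9 (foot at about (459,367)). That gives an offset of ≈ 36.7 mm.

Call:
jog_arm(
  commands=[
    [0,[0,0,0.05],[0,0,0]],
    [0,[0,0,0],[0,0,0]],
  ],
)

```text
t: 4.95
ee_pos: [613.3, -278.2, -32.6]
orientation: [-3.141, 0.031, 0.001]
ft_force: [-0.5, 1.0, 0.1]
width: 44.1
grasp_force: 0.0
```

Call:
jog_arm(
  commands=[
    [0,[0,0,0.02],[0,0,0]],
    [0,[0,0,0],[0,0,0]],
  ],
)

```text
t: 5.15
ee_pos: [613.5, -278.3, -34.2]
orientation: [-3.141, 0.031, 0.0]
ft_force: [0.4, -0.2, 0.3]
width: 44.0
grasp_force: 0.0
```

Call:
jog_arm(
  commands=[
    [-1,[0,0,0],[0,0,0]],
    [-1,[0,0,0],[0,0,0]],
    [-1,[0,0,0],[0,0,0]],
    [-1,[0,0,0],[0,0,0]],
    [-1,[0,0,0],[0,0,0]],
    [-1,[0,0,0],[0,0,0]],
    [-1,[0,0,0],[0,0,0]],
  ],
)

```text
t: 5.85
ee_pos: [613.6, -278.4, -34.1]
orientation: [3.141, -0.031, 0.0]
ft_force: [-0.3, 0.5, 0.7]
width: 5.6
grasp_force: 30.0
```

Gripped at 30 N. Lift and carry to the large-spanner bay.

Call:
jog_arm(
  commands=[
    [-1,[0,0,-0.1],[0,0,0]],
    [-1,[0,0,-0.2],[0,0,0]],
    [-1,[0,0,-0.3],[0,0,0]],
    [-1,[0,0,-0.3],[0,0,0]],
    [-1,[0,0,-0.1],[0,0,-0.12]],
    [-1,[0,0,0],[0,0,0]],
  ],
)

```text
t: 6.45
ee_pos: [615.1, -279.1, 68.8]
orientation: [3.137, 0.119, 0.006]
ft_force: [0.7, 0.4, -0.5]
width: 5.8
grasp_force: 30.0
```

```bash
python3 plan.py 480.7 180 66 0.077
```

```text
t 6.45 at [ 615.1 -279.1   68.8] turn [ 0.003 -0.005 -0.002] shift [-0.987 -4.681  0.028] rows 11 each [ 0. -0. -0.] [-0.09  -0.426  0.003] w 5.8
```

Call:
jog_arm(
  commands=[
    [-1,[-0.05,-0.23,0],[0,0,0]],
    [-1,[-0.09,-0.43,0],[0,0,0]],
    [-1,[-0.09,-0.43,0],[0,0,0]],
    [-1,[-0.09,-0.43,0],[0,0,0]],
    [-1,[-0.09,-0.43,0],[0,0,0]],
    [-1,[-0.09,-0.43,0],[0,0,0]],
    [-1,[-0.09,-0.43,0],[0,0,0]],
    [-1,[-0.09,-0.43,0],[0,0,0]],
    [-1,[-0.09,-0.43,0],[0,0,0]],
    [-1,[-0.09,-0.43,0],[0,0,0]],
  ],
)

```text
t: 7.45
ee_pos: [495.8, 125.5, 65.3]
orientation: [3.139, 0.113, -0.002]
ft_force: [0.9, -0.2, -0.5]
width: 5.7
grasp_force: 30.0
```

Call:
jog_arm(
  commands=[
    [-1,[-0.09,-0.43,0],[0,0,0]],
    [-1,[-0.04,-0.15,0],[0,0,0]],
    [-1,[0,0,0],[0,0,0]],
    [-1,[0,0,0],[0,0,0]],
  ],
)

```text
t: 7.85
ee_pos: [479.5, 180.8, 65.4]
orientation: [3.139, 0.117, -0.001]
ft_force: [-0.2, -0.5, -0.6]
width: 6.1
grasp_force: 30.0
```

```bash
python3 plan.py 480.7 180 -19 0.077; python3 - <<'E'
from h import *
s=cam("side"); cv2.imwrite("pics/s3.png",cv2.resize(s["image"][150:290,270:430],None,fx=5,fy=4.2,interpolation=cv2.INTER_CUBIC))
E
```

```text
t 7.85 at [479.5 180.8  65.4] turn [ 0.001  0.001 -0.003] shift [0.012 0.009 0.844] rows 2 each [ 0.     0.001 -0.002] [0.006 0.004 0.422] w 6.1
```

View pics/s3.png

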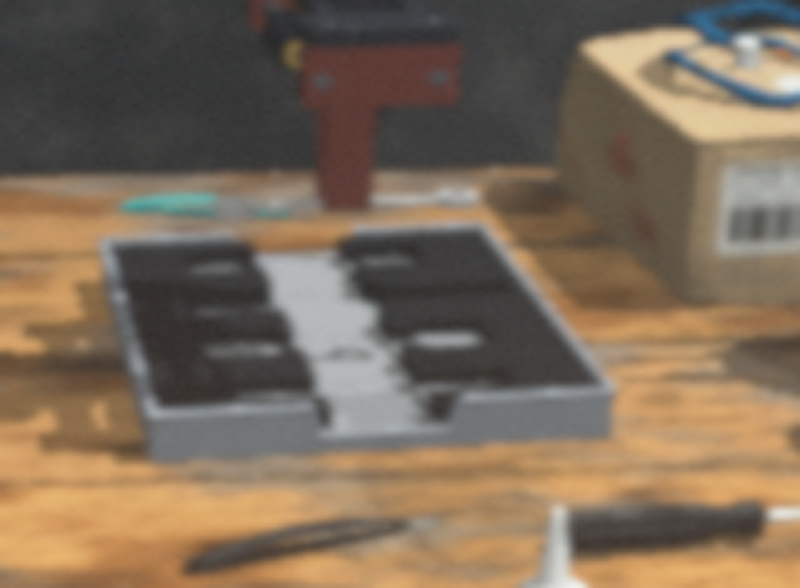

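The picture shows the spanner held level above the tray, at about (335,198). Lowering it.

Call:
jog_arm(
  commands=[
    [-1,[0.012,0.009,0.3],[0,0,0]],
    [-1,[0,0,0.25],[0,0,0]],
    [-1,[0,0,0.15],[0,0,0]],
    [-1,[0,0,0.1],[0,0,0]],
    [-1,[0,0,0.04],[0,0,0]],
    [-1,[0,0,0],[0,0,0]],
    [-1,[0,0,0],[0,0,0]],
  ],
)

```text
t: 8.6
ee_pos: [481.8, 180.1, -17.6]
orientation: [-3.139, -0.116, -0.001]
ft_force: [-0.2, 0.7, -0.4]
width: 5.8
grasp_force: 30.0
```

Call:
jog_arm(
  commands=[
    [-0.5,[0,0,0],[0,0,0]],
    [-0.3,[0,0,0],[0,0,0]],
    [-0.1,[0,0,0],[0,0,0]],
    [-0.1,[0,0,0],[0,0,0]],
    [-0.1,[0,0,0],[0,0,0]],
    [-0.1,[0,0,-0.2],[0,0,0]],
    [-0.1,[0,0,-0.4],[0,0,0]],
    [-0.1,[0,0,-0.3],[0,0,0]],
    [-0.1,[0,0,0],[0,0,0]],
  ],
)

```text
t: 9.5
ee_pos: [483.9, 181.1, 75.4]
orientation: [-3.137, -0.117, -0.01]
ft_force: [0.6, 0.5, -0.1]
width: 39.8
grasp_force: 0.0
```

```bash
python3 plan.py 441.4 -291.3 66 0.539
```

```text
t 9.5 at [483.9 181.1  75.4] turn [-0.    -0.009 -0.591] shift [-2.789  3.837  0.094] rows 9 each [-0.    -0.001 -0.066] [-0.31   0.426  0.01 ] w 39.8
```

Call:
jog_arm(
  commands=[
    [-0.1,[0,0,0],[0,0,-0.148]],
    [-0.1,[0,0,0],[0,0,-0.148]],
    [-0.1,[0,0,0],[0,0,-0.148]],
    [-0.1,[0,0,0],[0,0,-0.148]],
    [-0.1,[-0.15,0.2,0],[0,0,0]],
    [-0.1,[-0.3,0.42,0],[0,0,0]],
    [-0.1,[-0.3,0.42,0],[0,0,0]],
    [-0.1,[-0.3,0.42,0],[0,0,0]],
    [-0.1,[-0.3,0.42,0],[0,0,0]],
    [-0.1,[-0.3,0.42,0],[0,0,0]],
  ],
)

```text
t: 10.5
ee_pos: [457.4, -95.6, 71.2]
orientation: [-3.027, -0.838, 0.001]
ft_force: [0.9, 0.4, 0.6]
width: 39.8
grasp_force: 0.0
```

Call:
jog_arm(
  commands=[
    [-0.1,[-0.3,0.42,0],[0,0,0]],
    [-0.1,[-0.3,0.42,0],[0,0,0]],
    [-0.1,[-0.3,0.42,0],[0,0,0]],
    [-0.1,[-0.2,0.25,0],[0,0,0]],
    [-0.1,[0,0,0],[0,0,0]],
    [-0.1,[0,0,0],[0,0,0]],
  ],
)

```text
t: 11.1
ee_pos: [441.1, -275.1, 70.9]
orientation: [-3.027, -0.834, 0.002]
ft_force: [-0.0, 0.4, 0.1]
width: 39.7
grasp_force: 0.0
```

```bash
python3 plan.py 441.4 -291.3 -34.3 0.539
```

```text
t 11.1 at [ 441.1 -275.1   70.9] turn [-0.002  0.001 -0.002] shift [-0.081  0.141  1.052] rows 3 each [-0.001  0.    -0.001] [-0.027  0.047  0.351] w 39.7
```

Call:
jog_arm(
  commands=[
    [-0.1,[-0.08,0.14,0.2],[0,0,0]],
    [-0.1,[0,0,0.35],[0,0,0]],
    [-0.1,[0,0,0.3],[0,0,0]],
    [-0.1,[0,0,0.13],[0,0,0]],
    [-0.1,[0,0,0.04],[0,0,0]],
    [-0.1,[0,0,0.02],[0,0,0]],
    [-0.1,[0,0,0],[0,0,0]],
    [-0.1,[0,0,0],[0,0,0]],
  ],
)

```text
t: 11.9
ee_pos: [443.2, -291.6, -31.1]
orientation: [3.026, 0.837, 0.002]
ft_force: [-0.6, 0.7, -0.9]
width: 39.5
grasp_force: 0.0
```

```bash
python3 plan.py 441.4 -291.3 -34.3 0.539
```

```text
t 11.9 at [ 443.2 -291.6  -31.1] turn [ 0.002 -0.001  0.001] shift [-0.014 -0.012  0.032] rows 1 each [ 0.002 -0.001  0.001] [-0.014 -0.012  0.032] w 39.5
```

Call:
jog_arm(
  commands=[
    [-0.1,[-0.014,-0.012,0.032],[0,0,0]],
    [-0.1,[0,0,0],[0,0,0]],
    [-1,[0,0,0],[0,0,0]],
    [-1,[0,0,0],[0,0,0]],
    [-1,[0,0,0],[0,0,0]],
    [-1,[0,0,0],[0,0,0]],
    [-1,[0,0,0],[0,0,0]],
    [-1,[0,0,0],[0,0,0]],
    [-1,[0,0,0],[0,0,0]],
  ],
)

```text
t: 12.8
ee_pos: [440.6, -291.0, -35.3]
orientation: [3.028, 0.837, 0.0]
ft_force: [-0.2, -0.1, -0.2]
width: 5.2
grasp_force: 30.0
```

Call:
jog_arm(
  commands=[
    [-1,[0,0,-0.1],[0,0,0]],
    [-1,[0,0,-0.25],[0,0,0]],
    [-1,[0,0,-0.4],[0,0,0]],
    [-1,[0,0,-0.3],[0,0,0]],
    [-1,[0,0,0],[0,0,0.147]],
    [-1,[0,0,0],[0,0,0.147]],
    [-1,[0,0,0],[0,0,0.147]],
    [-1,[0,0,0],[0,0,0.147]],
    [-1,[0,0,0],[0,0,0]],
  ],
)

```text
t: 13.7
ee_pos: [440.5, -290.9, 70.2]
orientation: [3.139, 0.121, 0.0]
ft_force: [-0.7, -0.3, 1.0]
width: 4.7
grasp_force: 30.0
```

```bash
python3 plan.py 471.2 303.6 66 0.077
```

```text
t 13.7 at [ 440.5 -290.9   70.2] turn [ 0. -0. -0.] shift [ 0.764 -5.903  0.042] rows 14 each [ 0. -0. -0.] [ 0.055 -0.422  0.003] w 4.7
```

Call:
jog_arm(
  commands=[
    [-1,[0.03,-0.21,0],[0,0,0]],
    [-1,[0.055,-0.42,0],[0,0,0]],
    [-1,[0.055,-0.42,0],[0,0,0]],
    [-1,[0.055,-0.42,0],[0,0,0]],
    [-1,[0.055,-0.42,0],[0,0,0]],
    [-1,[0.055,-0.42,0],[0,0,0]],
    [-1,[0.055,-0.42,0],[0,0,0]],
    [-1,[0.055,-0.42,0],[0,0,0]],
    [-1,[0.055,-0.42,0],[0,0,0]],
    [-1,[0.055,-0.42,0],[0,0,0]],
  ],
)

```text
t: 14.7
ee_pos: [461.7, 112.7, 70.1]
orientation: [-3.139, -0.128, -0.0]
ft_force: [1.1, -0.4, -1.2]
width: 4.7
grasp_force: 30.0
```

Call:
jog_arm(
  commands=[
    [-1,[0.055,-0.42,0],[0,0,0]],
    [-1,[0.055,-0.42,0],[0,0,0]],
    [-1,[0.055,-0.42,0],[0,0,0]],
    [-1,[0.055,-0.42,0],[0,0,0]],
    [-1,[0.03,-0.22,0],[0,0,0]],
    [-1,[0,0,0],[0,0,0]],
    [-1,[0,0,0],[0,0,0]],
  ],
)

```text
t: 15.4
ee_pos: [471.4, 302.0, 69.6]
orientation: [3.138, 0.127, -0.001]
ft_force: [0.1, -0.2, -1.1]
width: 4.5
grasp_force: 30.0
```

```bash
python3 plan.py 471.2 303.6 -20 0.077
```

```text
t 15.4 at [471.4 302.   69.6] turn [0.001 0.001 0.005] shift [-0.001 -0.016  0.896] rows 2 each [0.    0.    0.002] [-0.    -0.008  0.448] w 4.5
```

Call:
jog_arm(
  commands=[
    [-1,[0,-0.016,0.3],[0,0,0]],
    [-1,[0,0,0.3],[0,0,0]],
    [-1,[0,0,0.15],[0,0,0]],
    [-1,[0,0,0.1],[0,0,0]],
    [-1,[0,0,0.045],[0,0,0]],
    [-1,[0,0,0],[0,0,0]],
    [-1,[0,0,0],[0,0,0]],
  ],
)

```text
t: 16.1
ee_pos: [472.5, 304.1, -19.1]
orientation: [-3.139, -0.122, -0.002]
ft_force: [0.2, 0.2, 0.8]
width: 4.7
grasp_force: 30.0
```

Call:
jog_arm(
  commands=[
    [-0.5,[0,0,0],[0,0,0]],
    [-0.3,[0,0,0],[0,0,0]],
    [-0.2,[0,0,0],[0,0,0]],
    [-0.1,[0,0,0],[0,0,0]],
    [-0.1,[0,0,0],[0,0,0]],
    [-0.1,[0,0,-0.2],[0,0,0]],
    [-0.1,[0,0,-0.4],[0,0,0]],
    [-0.1,[0,0,-0.3],[0,0,0]],
    [-0.1,[0,0,0],[0,0,0]],
  ],
)

```text
t: 17.0
ee_pos: [474.5, 305.5, 74.1]
orientation: [-3.136, -0.122, -0.01]
ft_force: [-0.0, 0.2, -0.5]
width: 39.7
grasp_force: 0.0
```

```bash
python3 plan.py 446.5 -16.2 66 0.342;  python3 - <<'E'
from h import *
s=cam("side"); cv2.imwrite("pics/s4.png",cv2.resize(s["image"][190:310,270:480],None,fx=3.8,fy=4,interpolation=cv2.INTER_CUBIC))
E
```

```text
t 17.0 at [474.5 305.5  74.1] turn [-0.003 -0.009 -0.336] shift [-1.343  2.937  0.081] rows 7 each [-0.    -0.001 -0.048] [-0.192  0.42   0.012] w 39.7
```

View pics/s4.png

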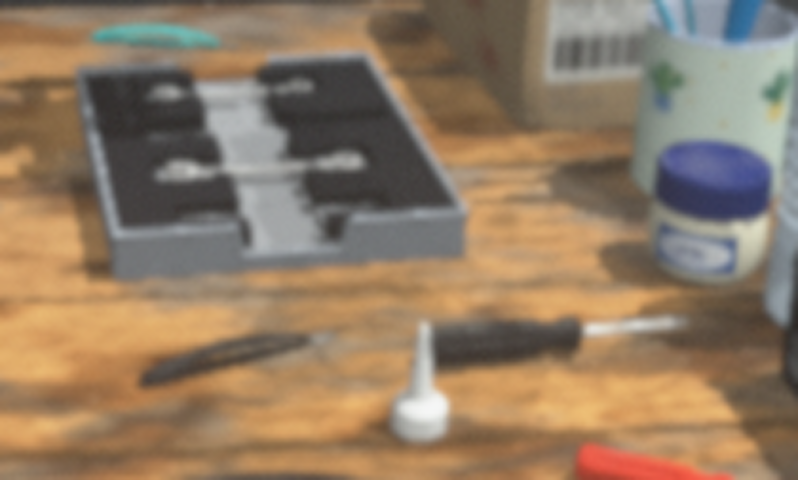

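The picture shows both spanners lying in their pockets, at about (340,232) and (331,212) full-picture. Next, the short tweezers.

Call:
jog_arm(
  commands=[
    [-0.1,[0,0,0],[0,0,-0.168]],
    [-0.1,[0,0,0],[0,0,-0.168]],
    [-0.1,[-0.1,0.22,0],[0,0,0]],
    [-0.1,[-0.19,0.42,0],[0,0,0]],
    [-0.1,[-0.19,0.42,0],[0,0,0]],
    [-0.1,[-0.19,0.42,0],[0,0,0]],
    [-0.1,[-0.19,0.42,0],[0,0,0]],
    [-0.1,[-0.19,0.42,0],[0,0,0]],
    [-0.1,[-0.19,0.42,0],[0,0,0]],
    [-0.1,[-0.09,0.2,0],[0,0,0]],
  ],
)

```text
t: 18.05
ee_pos: [443.3, -20.3, 69.0]
orientation: [-3.096, -0.531, 0.004]
ft_force: [0.3, 0.4, -0.1]
width: 39.6
grasp_force: 0.0
```

Call:
jog_arm(
  commands=[
    [-0.1,[0,0,0],[0,0,0]],
    [-0.1,[0,0,0],[0,0,0]],
    [-0.1,[0,0,0],[0,0,0]],
  ],
)

```text
t: 18.35
ee_pos: [444.8, -16.8, 69.7]
orientation: [-3.095, -0.535, 0.001]
ft_force: [0.1, -0.3, 0.3]
width: 39.3
grasp_force: 0.0
```

```bash
python3 plan.py 447.5 -16 -33.5 0.342
```

```text
t 18.35 at [444.8 -16.8  69.7] turn [-0.001  0.001  0.001] shift [0.028 0.002 1.032] rows 3 each [-0.  0.  0.] [0.009 0.001 0.344] w 39.3
```

Call:
jog_arm(
  commands=[
    [-0.1,[0.01,0,0.2],[0,0,0]],
    [-0.1,[0,0,0.35],[0,0,0]],
    [-0.1,[0,0,0.3],[0,0,0]],
    [-0.1,[0,0,0.13],[0,0,0]],
    [-0.1,[0,0,0.045],[0,0,0]],
    [-0.1,[0,0,0],[0,0,0]],
    [-0.1,[0,0,0],[0,0,0]],
    [-0.1,[0,0,0],[0,0,0]],
  ],
)

```text
t: 19.15
ee_pos: [447.0, -17.3, -31.3]
orientation: [3.095, 0.534, 0.003]
ft_force: [-0.9, 0.1, 0.5]
width: 39.7
grasp_force: 0.0
```

Call:
jog_arm(
  commands=[
    [-1,[0,0,0],[0,0,0]],
    [-1,[0,0,0],[0,0,0]],
    [-1,[0,0,0],[0,0,0]],
    [-1,[0,0,0],[0,0,0]],
    [-1,[0,0,0],[0,0,0]],
    [-1,[0,0,0],[0,0,0]],
  ],
)

```text
t: 19.75
ee_pos: [446.1, -17.3, -32.3]
orientation: [3.096, 0.534, 0.0]
ft_force: [-1.3, 0.7, 3.0]
width: 8.2
grasp_force: 30.0
```

Call:
jog_arm(
  commands=[
    [-1,[0,0,-0.1],[0,0,0]],
    [-1,[0,0,-0.25],[0,0,0]],
    [-1,[0,0,-0.4],[0,0,0]],
    [-1,[0,0,-0.3],[0,0,0]],
    [-1,[0,0,0],[0,0,0.169]],
    [-1,[0,0,0],[0,0,0.169]],
    [-1,[0,0,0],[0,0,0]],
  ],
)

```text
t: 20.45
ee_pos: [446.2, -17.3, 73.5]
orientation: [3.139, 0.118, 0.002]
ft_force: [0.6, -0.1, -0.8]
width: 8.3
grasp_force: 30.0
```

```bash
python3 plan.py 484.5 118 66 0.077
```

```text
t 20.45 at [446.2 -17.3  73.5] turn [ 0.    -0.001 -0.002] shift [ 0.486 -1.32   0.075] rows 3 each [ 0.    -0.    -0.001] [ 0.162 -0.44   0.025] w 8.3
```

Call:
jog_arm(
  commands=[
    [-1,[0.08,-0.22,0],[0,0,0]],
    [-1,[0.16,-0.44,0],[0,0,0]],
    [-1,[0.16,-0.44,0],[0,0,0]],
    [-1,[0.086,-0.22,0],[0,0,0]],
    [-1,[0,0,0],[0,0,0]],
    [-1,[0,0,0],[0,0,0]],
    [-1,[0,0,0.3],[0,0,0]],
    [-1,[0,0,0],[0,0,0]],
    [-1,[0,0,0],[0,0,0]],
    [-1,[0,0,0],[0,0,0]],
  ],
)

```text
t: 21.45
ee_pos: [484.7, 117.4, 43.4]
orientation: [-3.139, -0.119, -0.001]
ft_force: [-0.6, 0.8, -0.4]
width: 8.9
grasp_force: 30.0
```

```bash
python3 plan.py 484.5 118 -17 0.077
```

```text
t 21.45 at [484.7 117.4  43.4] turn [-0.    -0.    -0.002] shift [-0.001 -0.007  0.604] rows 2 each [-0.    -0.    -0.001] [-0.001 -0.003  0.302] w 8.9
```

Call:
jog_arm(
  commands=[
    [-1,[0,-0.007,0.25],[0,0,0]],
    [-1,[0,0,0.2],[0,0,0]],
    [-1,[0,0,0.1],[0,0,0]],
    [-1,[0,0,0.05],[0,0,0]],
    [-1,[0,0,0],[0,0,0]],
    [-1,[0,0,0],[0,0,0]],
  ],
)

```text
t: 22.05
ee_pos: [484.9, 118.8, -16.7]
orientation: [-3.139, -0.12, -0.001]
ft_force: [-0.5, -0.2, -0.5]
width: 8.4
grasp_force: 30.0
```

Call:
jog_arm(
  commands=[
    [-0.5,[0,0,0],[0,0,0]],
    [-0.3,[0,0,0],[0,0,0]],
    [-0.2,[0,0,0],[0,0,0]],
    [-0.2,[0,0,0],[0,0,0]],
    [-0.2,[0,0,0],[0,0,0]],
    [-0.2,[0,0,-0.2],[0,0,0]],
    [-0.1,[0,0,-0.4],[0,0,0]],
    [-0.1,[0,0,-0.3],[0,0,0]],
    [-0.1,[0,0,0],[0,0,0]],
  ],
)

```text
t: 22.95
ee_pos: [487.2, 119.3, 76.2]
orientation: [-3.138, -0.12, -0.011]
ft_force: [0.9, 0.5, -0.5]
width: 39.7
grasp_force: 0.0
```

```bash
python3 plan.py 606 -19.8 66 0.1
```

```text
t 22.95 at [487.2 119.3  76.2] turn [-0.001 -0.009 -0.03 ] shift [1.043 1.503 0.102] rows 4 each [-0.    -0.002 -0.008] [0.261 0.376 0.025] w 39.7
```

Call:
jog_arm(
  commands=[
    [0.1,[0.13,0.19,0],[0,0,-0.03]],
    [0.1,[0.26,0.38,0],[0,0,0]],
    [0.1,[0.26,0.37,0],[0,0,0]],
    [0.1,[0.26,0.37,0],[0,0,0]],
    [0.1,[0.13,0.19,0],[0,0,0]],
    [0.1,[0,0,0],[0,0,0]],
    [0.1,[0,0,0.3],[0,0,0]],
    [0.1,[0,0,0],[0,0,0]],
    [0.1,[0,0,0],[0,0,0]],
    [0.1,[0,0,0],[0,0,0]],
  ],
)

```text
t: 23.95
ee_pos: [602.4, -19.9, 43.3]
orientation: [-3.138, -0.158, -0.0]
ft_force: [-0.5, -0.0, 1.3]
width: 48.3
grasp_force: 0.0
```

```bash
python3 plan.py 606 -19.8 -31 0.1
```

```text
t 23.95 at [602.4 -19.9  43.3] turn [-0.    -0.     0.001] shift [0.036 0.003 0.743] rows 2 each [-0. -0.  0.] [0.018 0.001 0.371] w 48.3
```

Call:
jog_arm(
  commands=[
    [0.1,[0.036,0,0.25],[0,0,0]],
    [0.1,[0,0,0.25],[0,0,0]],
    [0.1,[0,0,0.15],[0,0,0]],
    [0.1,[0,0,0.09],[0,0,0]],
    [0.1,[0,0,0],[0,0,0]],
    [0.1,[0,0,0],[0,0,0]],
    [0.1,[0,0,0],[0,0,0]],
  ],
)

```text
t: 24.65
ee_pos: [606.8, -20.2, -30.3]
orientation: [3.138, 0.157, 0.003]
ft_force: [0.1, 0.1, -0.2]
width: 48.2
grasp_force: 0.0
```

Call:
jog_arm(
  commands=[
    [-1,[0,0,0],[0,0,0]],
    [-1,[0,0,0],[0,0,0]],
    [-1,[0,0,0],[0,0,0]],
    [-1,[0,0,0],[0,0,0]],
    [-1,[0,0,0],[0,0,0]],
    [-1,[0,0,0],[0,0,0]],
  ],
)

```text
t: 25.25
ee_pos: [606.2, -20.3, -31.1]
orientation: [3.138, 0.157, 0.0]
ft_force: [-0.3, -0.7, 2.9]
width: 20.5
grasp_force: 29.9
```

Call:
jog_arm(
  commands=[
    [-1,[0,0,-0.1],[0,0,0]],
    [-1,[0,0,-0.25],[0,0,0]],
    [-1,[0,0,-0.4],[0,0,0]],
    [-1,[0,0,-0.3],[0,0,0]],
    [-1,[0,0,0],[0,0,0.03]],
    [-1,[0,0,0],[0,0,0]],
    [-1,[0,0,0],[0,0,0]],
  ],
)

```text
t: 25.95
ee_pos: [604.8, -20.1, 72.5]
orientation: [-3.139, -0.12, 0.003]
ft_force: [-0.2, -0.4, 0.3]
width: 20.9
grasp_force: 29.9
```

```bash
python3 plan.py 475.9 241.8 66 0.077
```

```text
t 25.95 at [604.8 -20.1  72.5] turn [-0.     0.003 -0.001] shift [-1.084 -2.71   0.065] rows 7 each [-0.  0. -0.] [-0.155 -0.387  0.009] w 20.9
```

Call:
jog_arm(
  commands=[
    [-1,[-0.08,-0.2,0],[0,0,0]],
    [-1,[-0.15,-0.39,0],[0,0,0]],
    [-1,[-0.16,-0.39,0],[0,0,0]],
    [-1,[-0.16,-0.39,0],[0,0,0]],
    [-1,[-0.16,-0.39,0],[0,0,0]],
    [-1,[-0.16,-0.39,0],[0,0,0]],
    [-1,[-0.15,-0.39,0],[0,0,0]],
    [-1,[-0.07,-0.17,0],[0,0,0]],
    [-1,[0,0,0],[0,0,0]],
    [-1,[0,0,0],[0,0,0]],
  ],
)

```text
t: 26.95
ee_pos: [475.9, 241.4, 72.5]
orientation: [3.138, 0.122, -0.003]
ft_force: [0.5, 0.4, -0.6]
width: 20.5
grasp_force: 29.9
```

Call:
jog_arm(
  commands=[
    [-1,[0,0,0.15],[0,0,0]],
    [-1,[0,0,0.15],[0,0,0]],
    [-1,[0,0,0],[0,0,0]],
    [-1,[0,0,0],[0,0,0]],
  ],
)

```text
t: 27.35
ee_pos: [476.8, 240.6, 43.3]
orientation: [3.139, 0.117, -0.002]
ft_force: [0.2, 1.7, -0.6]
width: 20.8
grasp_force: 29.9
```

```bash
python3 plan.py 475.9 241.8 -20 0.077
```

```text
t 27.35 at [476.8 240.6  43.3] turn [ 0.001  0.002 -0.003] shift [-0.008 -0.013  0.633] rows 2 each [ 0.     0.001 -0.001] [-0.004 -0.006  0.316] w 20.8
```

Call:
jog_arm(
  commands=[
    [-1,[-0.01,-0.01,0.2],[0,0,0]],
    [-1,[0,0,0.2],[0,0,0]],
    [-1,[0,0,0.1],[0,0,0]],
    [-1,[0,0,0.08],[0,0,0]],
    [-1,[0,0,0.04],[0,0,0]],
    [-1,[0,0,0],[0,0,0]],
    [-1,[0,0,0],[0,0,0]],
  ],
)

```text
t: 28.05
ee_pos: [476.0, 242.8, -17.9]
orientation: [-3.139, -0.12, -0.001]
ft_force: [0.8, -1.0, -0.0]
width: 20.8
grasp_force: 29.9
```

Call:
jog_arm(
  commands=[
    [-0.4,[0,0,0],[0,0,0]],
    [-0.2,[0,0,0],[0,0,0]],
    [-0.1,[0,0,0],[0,0,0]],
    [-0.1,[0,0,0],[0,0,0]],
    [-0.1,[0,0,0],[0,0,0]],
    [-0.1,[0,0,-0.2],[0,0,0]],
    [-0.1,[0,0,-0.4],[0,0,0]],
    [-0.1,[0,0,-0.4],[0,0,0]],
    [-0.1,[0,0.2,-0.2],[0,0,0]],
    [-0.1,[0,0.4,0],[0,0,0]],
  ],
)

```text
t: 29.05
ee_pos: [482.9, 184.7, 105.1]
orientation: [-3.137, -0.125, -0.011]
ft_force: [1.2, -1.3, 0.2]
width: 39.7
grasp_force: 0.0
```

Call:
jog_arm(
  commands=[
    [-0.1,[0,0.4,0],[0,0,0]],
    [-0.1,[0,0.4,0],[0,0,0]],
    [-0.1,[0,0.4,0],[0,0,0]],
    [-0.1,[0,0.4,0],[0,0,0]],
    [-0.1,[0,0.4,0],[0,0,0]],
    [-0.1,[0,0.4,0],[0,0,0]],
    [-0.1,[0,0.4,0],[0,0,0]],
    [-0.1,[0,0,0],[0,0,0]],
    [-0.1,[0,0,0],[0,0,0]],
  ],
)

```text
t: 29.95
ee_pos: [501.2, -97.0, 101.5]
orientation: [-3.139, -0.116, 0.001]
ft_force: [0.2, -0.2, -0.1]
width: 39.8
grasp_force: 0.0
```

```bash
python3 - <<'E'
from h import *
d=cam("top"); np.save("top1.npy",d,allow_pickle=True); cv2.imwrite("pics/t2.png",cv2.resize(d["image"][178:275,208:325],None,fx=6,fy=6,interpolation=cv2.INTER_CUBIC))
s=cam("side"); cv2.imwrite("pics/s5.png",cv2.resize(s["image"][195:275,280:400],None,fx=6.5,fy=7,interpolation=cv2.INTER_CUBIC))
E
```

```text
(no output)
```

View pics/t2.png

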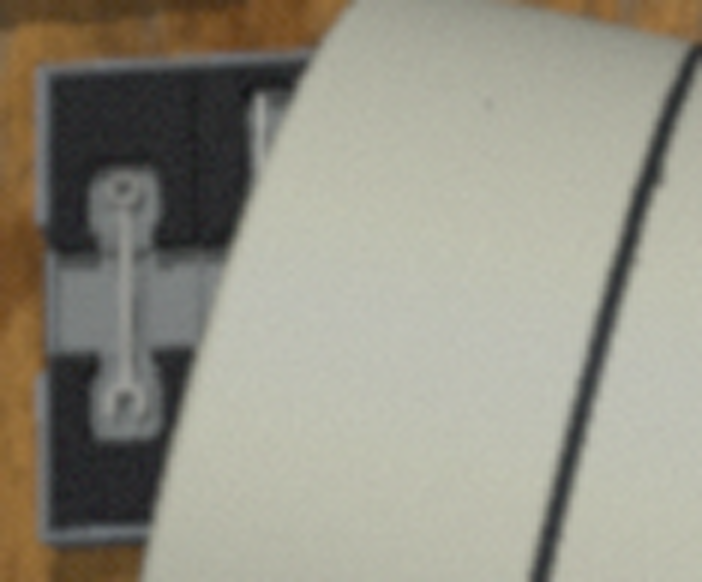

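View pics/s5.png

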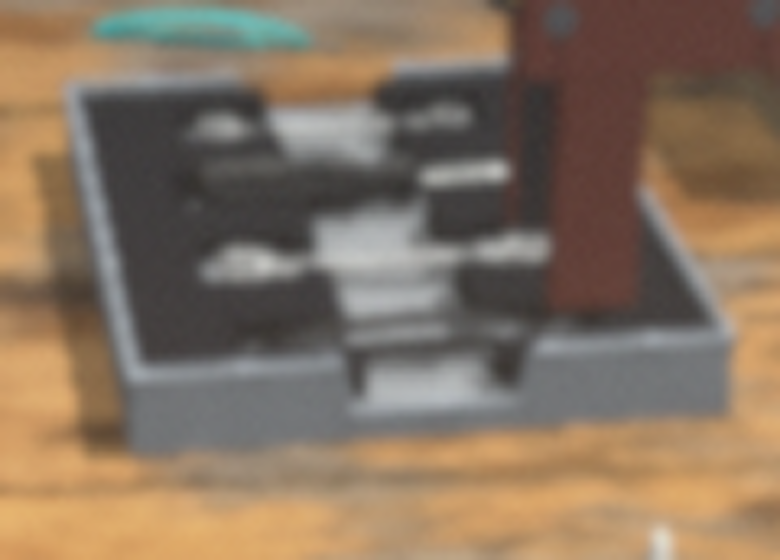

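In the crops, the small spanner sits centred in its pocket, and the side view shows the other three in their bays. Clearing the arm for one full top view.

Call:
jog_arm(
  commands=[
    [-0.1,[0,0.3,0],[0,0,0]],
    [-0.1,[0,0.4,-0.1],[0,0,0]],
    [-0.1,[0,0.4,-0.1],[0,0,0]],
    [-0.1,[0,0.4,0],[0,0,0]],
    [-0.1,[0,0.4,0],[0,0,0]],
    [-0.1,[0,0.4,0],[0,0,0]],
    [-0.1,[0,0.3,0],[0,0,0]],
    [-0.1,[0,0,0],[0,0,0]],
    [-0.1,[0,0,0],[0,0,0]],
  ],
)

```text
t: 30.95
ee_pos: [521.4, -354.3, 121.2]
orientation: [-3.138, -0.121, 0.001]
ft_force: [0.5, 1.1, -0.3]
width: 39.3
grasp_force: 0.0
```

```bash
python3 - <<'E'
from h import *
d=cam("top"); np.save("top1.npy",d,allow_pickle=True); cv2.imwrite("pics/t3.png",cv2.resize(d["image"][178:275,208:325],None,fx=6,fy=6,interpolation=cv2.INTER_CUBIC))
c=cloud(d); d0=np.load("top0.npy",allow_pickle=True).item(); print(get_obs()["ee_pos"])
for n,(x0,y0,x1,y1) in dict(tester=(395,150,418,190),longtw=(396,205,410,268)).items():
    for q in (d0,d): 
        h=cv2.cvtColor(q["image"],cv2.COLOR_BGR2HSV)[y0:y1,x0:x1]
        m=(h[...,1]>190)&((h[...,0]<6)|(h[...,0]>172)) if n=="tester" else h[...,2]<85
        print(n,m.sum(),np.argwhere(m).mean(0))
E
```

```text
[ 521.25777442 -353.74236129  121.22692875]
tester 133 [23.80451128 10.06015038]
tester 130 [23.90769231 10.03846154]
longtw 100 [35.92  6.1 ]
longtw 7 [18.57142857  6.57142857]
```

View pics/t3.png

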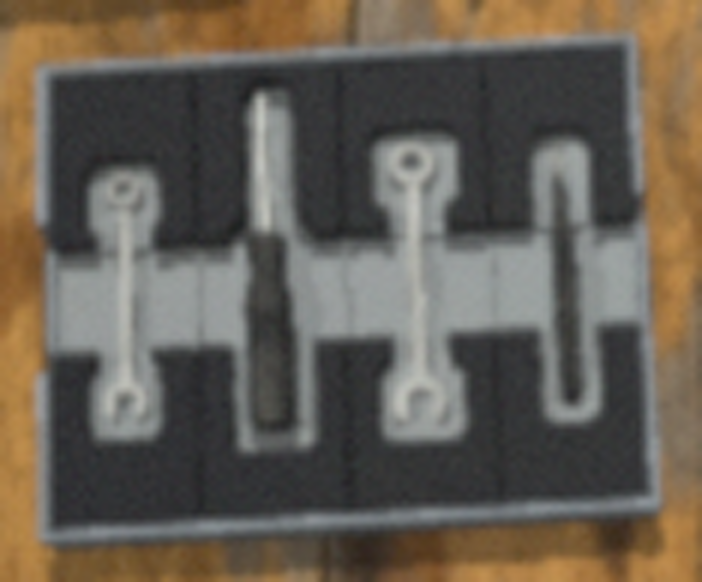

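All four tools appear inside their cut-outs. A last depth check for the screwdriver, tweezers and spanners; the long tweezers are now behind the arm in the top view, so those get checked in the side view.

```bash
python3 - <<'E'
from h import *
d=np.load("top1.npy",allow_pickle=True).item(); z=[cloud(cam("top"))[...,2] for _ in range(6)]; z=np.median(z,0)
g=lambda x,y:[round(float(np.median(z[int(178+y/6)-1:int(178+y/6)+2,int(208+x/6)+0:int(208+x/6)+1])),1)]
for n,pts in dict(sd=[(272,410),(271,340),(270,270),(266,200),(264,130),(263,100)],L=[(412,170),(415,290),(420,400)],S=[(124,195),(126,300),(126,405)],tw=[(558,180),(566,280),(571,390)],foam=[(90,480),(400,480),(600,480),(400,90)]).items(): print(n,[g(*p) for p in pts])
s0=np.load("side0.npy",allow_pickle=True).item(); s=cam("side")
for q in (s0,s):
    v=cv2.cvtColor(q["image"],cv2.COLOR_BGR2GRAY)[300:322,300:385]; m=v<70; print("longtw",m.sum(),np.argwhere(m).mean(0))
E
```

```text
sd [[28.7], [29.4], [27.1], [22.4], [18.9], [19.8]]
L [[14.5], [18.4], [14.1]]
S [[15.9], [17.2], [12.9]]
tw [[18.7], [25.0], [18.3]]
foam [[22.8], [23.2], [23.5], [24.7]]
longtw 23 [13.86956522 27.52173913]
longtw 10 [13.9 23. ]
```

```bash
python3 -c "
from h import *
print(close_job())"
```

```text
the job is handed in; nothing more can be done
None
```

The job is handed in, with no verdict shown: both spanners, the short tweezers and the screwdriver lie in their own pockets by the final picture and depth check, and the red tester and long tweezers were left where they lay (the long tweezers only roughly re-checked, partly hidden at the end).

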